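Put the top tray of key blanks away in the latched stock case

TASK

Put the top tray of key blanks away: turn the knob of the stock case's latch a quarter turn so that it frees the lid, swing the lid up until it stands open, then lift only the top tray off the pile, set it down flat inside the case, and shut the lid fully (the latch may stay unlatched). Keep the tray level and set it down gently, do not drop it, and leave the rest of the pile and the other things on the counter where they are.

Things in the scene. Friction and masses are not known exactly. Their poses are not given: they have to be found in the camera images.
- case_in (a point): Centre of the inner floor of the stock case, a fixed dark wooden box 170 (its x) by 206 (its y) by 66 mm high without lid. This point is 8 mm above the counter. Axes are the case's: z up, +y to the lid's hinge, -y to the ledge with the latch. The well is 150 (x) by 140 mm (y), centred on this point, 58 mm deep to the rim. The -y wall is a ledge 50 mm wide; other walls 10 to 16 mm.
- lid_hinge (a point): Point on the lid's hinge line, at the middle of its length; the line runs along the case's x axis, 78 mm to +y of case_in and 58 mm above it. Axes as case_in.
- lid (a joint): Angle of the flat plywood lid (168 by 156 by 8 mm, 0.3 kg, lying on the rim), rad: 0 shut, grows as its -y edge rises, 1.57 upright, stop at 1.8. The hinge is stiff: the lid stays at any angle where it is left; about 5 N at the handle raises it, 1 to 3 N shut it. While latched, the latch arm holds it down.
- lid_handle (a point): Middle of the lid's handle: a round steel bar 10 mm thick, 84 mm long, parallel to the case's x, its axis 40 mm above the lid's upper face, on a post at each end. Lid shut: this point is 35 mm to +x and 55 mm to -y of case_in and 106 mm above it (133 mm from the hinge line along the lid, 48 mm above the line). It moves and turns with the lid.
- latch_grip (a point): Point on the vertical axis of the latch knob, a black upright paddle 12 mm thick, 36 long, 34 high (13 mm above to 21 mm below this point) on the case's ledge, 45 mm to -x and 100 mm to -y of case_in, 96 mm above it. The paddle's long side runs along this point's y, as does the flat steel latch arm under it, which reaches 45 mm to the point's +y. Turns with the knob.
- latch (a joint): Angle of the latch knob, rad: 0 latched (arm points to the case's +y, over the lid's edge); turns anticlockwise seen from above to its stop at 1.57 (arm points to the case's -x, along the ledge; lid free from about 1.25). Light friction (0.06 N m); stays where it is left.
- top_tray_center (a point): Centre, half-way up, of the top tray: pale wood, dark rim, 120 (its x) by 56 (its y) by 46 mm high, walls 4 mm, about 0.16 kg, key blanks on a rod inside below the rim. Its lowest 5 mm is a plinth (108 by 44 mm) set inside the rim of the tray below with 2 mm play. All trays are equally wide: fingers must stay over 5 mm above its underside to hold it alone. Grip across the width.
- mid_tray_center (a point): Centre, half-way up, of the second tray, the same in shape; 41 mm below the top tray's at the start.
- low_tray_center (a point): Centre, half-way up, of the lowest tray, the same in shape, which stands on the counter.
- bowl: Bystander: grey enamel bowl, 124 mm across the rim, 45 mm high, standing on the counter; origin at the centre of its underside.
- loupe: Bystander: tortoiseshell loupe lying on the counter, round lens frame 52 mm across and 14 mm high with a 45 mm tab to its +x; origin under the centre of the lens.
- escutcheon: Bystander: brass door plate lying on the counter, 42 by 172 mm (long along its y), 5 mm thick; origin at the centre of its underside.
Mind the look-alikes: they are no part of the job. What is shaped like the part that bears top_tray_center but green is not meant. Leave any purple look-alike of the part that bears mid_tray_center alone.

How it is judged:
On the way, in this order (a step that is already met when the one before it is completed fails the run):
1. the latch knob is turned a quarter turn, off the lid (value of joint latch above 1.25 rad), for 0.1 s.
2. the lid stands open (value of joint lid above 1.2 rad), for 0.2 s.
3. the top tray alone is lifted clear of the pile (z of top_tray_center in the frame of mid_tray_center above 0.06 m and distance of mid_tray_center from where it was at the start of the episode below 0.015 m), for 0.1 s.
4. the tray stands flat on the floor of the open case, let go (horizontal distance between top_tray_center and case_in below 0.06 m and z of top_tray_center in the frame of case_in below 0.03 m and angle between top_tray_center's own z axis and vertical below 0.12 rad and contact force between top_tray and the fingers below 0.1 N and value of joint lid above 0.5 rad), for 0.2 s.
At the end, for the whole second after the job is handed in: The lid is shut (within 0.05 rad); the top tray stands upright (within 0.12 rad), still, on the floor of the case (centre within 60 mm of the middle of the well, less than 30 mm above the floor); the other trays, bowl, loupe and door plate are within 20 mm of where they were (value of joint lid below 0.05 rad and horizontal distance between top_tray_center and case_in below 0.06 m and z of top_tray_center in the frame of case_in below 0.03 m and angle between top_tray_center's own z axis and vertical below 0.12 rad and linear speed of top_tray below 0.02 m/s and distance of each of mid_tray_center, low_tray_center, bowl, loupe, escutcheon from where it was at the start of the episode below 0.02 m); the robot touches nothing.
It fails at once if the tray is tipped by more than 0.5 rad (angle between top_tray_center's own z axis and vertical above 0.5 rad).
It fails at once if the tray is dropped (falls faster than 0.7 m/s, about 25 mm, while no finger touches it) (linear speed of top_tray above 0.7 m/s and contact force between top_tray and the fingers below 0.05 N).
It fails at once if the rest of the pile is pushed or lifted by more than 30 mm (distance of any of mid_tray_center, low_tray_center from where it was at the start of the episode above 0.03 m).
It fails at once if the bowl, the loupe or the door plate is moved by more than 30 mm (distance of any of bowl, loupe, escutcheon from where it was at the start of the episode above 0.03 m).
It also fails if it takes over 72 s, if anything falls off the work surface, if the arm or the gripper's body presses on something with over 40 N, if the wrist force passes 120 N, or if a joint passes its speed limit or range.

ROBOT

A 6-joint arm with a two-finger parallel gripper is mounted at the origin on the work surface. World frame = base frame: x ahead of the robot, y to its left, z up, the work surface at z = 0. Lengths are in m, angles in rad, forces in N, time in s.
With the tool pointing down it reaches from about 0.3 to 0.875 m from the base axis. Payload 4.2 kg.
Tool frame: the origin (TCP) lies midway between the tips of the shut fingers; the grasp point (between the pads) lies 19 mm behind it (tcp_to_grasp is the distance from the TCP to the grasp point, in m); z points along the fingers, y is the line along which they close (so a half turn about z gives the same grasp; the last joint's range is limited). The gripper opens to 85 mm and grips with 20 to 120 N. Pads are 22 mm wide; open, the fingers measure 114 mm over their backs; the gripper's body (76 mm by 85 mm) begins 54 mm behind the grasp point. The pads swing forward as they close: fully open they stand 13 mm farther back than shut.
Start: joints at [1.28, 0.32, 1.565, -0, 1.257, -0.02], TCP at [0.154, 0.554, 0.231] pointing down, gripper open.
Joint ranges: [-3.11, 3.11], [-0.84, 2.01], [0.21, 2.61], [-1.34, 4.49], [0.05, 2.63], [-2.56, 2.56]. Speed limits (rad/s): [2.57, 2.57, 3.14, 3.14, 3.14, 3.14].

INTERFACE

Orientations are given as a rotation vector (axis times angle).
In Python, from plant import * gives the robot as it stands.
- The arm moves only by the shell command python3 -m handwheel 'ROWS' [FORCE]. ROWS is JSON, a list of rows, each a list of 3 entries, a list of its own where there are three numbers: the shift along the world's x, y, z in mm, then the turn, a rotation vector about the world's x, y, z in degrees, then the finger opening in mm, from 0 to 85.4. In form: [[[x, y, z], [ax, ay, az], fingers], ...]. A call has 1 to 5 rows; each row shifts and turns the commanded pose from where the row before left it; what a row does not reach is not made up. A row lasts 1/12 s, in which the tool goes at most 41.7 mm and 7.16 degrees, less where a joint would pass 70% of its speed; a pose out of reach is approached as far as the arm can. A call with a gripper value outside its range is refused whole. The fingers move at their own pace and stop on an object; FORCE is the grip in N (left out, the last holds). Time passes only in rows, so rows that do not move let the fingers close. It gives the time, the measured TCP pose, the force, the opening and the grip force at its end, in the units of the state.
- state(): the state, without advancing time (a new reading comes with each control period).
- read_camera(name): name is "side" or "top"; returns the picture (400x640x3 uint8, red, green, blue); there is no depth.
- camera_params(name): a dict with "vfov" (degrees; the focal length in pixels is half the picture's height over the tangent of half this angle, whatever the lens; pixels are square), "cx", "cy" (the principal point, pixels), "k1" (the pictures are not rectified: a ray, as slopes to the right and down, at radius r is drawn at 1 + k1 r^2 times it, then the intrinsics apply), "xyz" and "orientation" of the camera in the world. Camera axes: x right, y down, z forward; pixel columns grow to the right and rows downward; lengths in m; the calibration is good to about 2 mm. A picture is of the moment at which its call begins. camera_params takes no time and is no camera call.
- hand_in(): hands the job in; it is judged then, once.
The state is a dict: "time": time; "qpos": joint angles; "joint_vel": joint speeds; "joint_torque": joint torques, N m; "position": TCP position; "eef_rot": TCP orientation; "contact_force": force on the tool from outside, world axes, zero at the start; "ft_torque": the same for the moment, N m; "width": finger opening in m; "grip_force": force on a finger pad.
Only numpy, scipy, OpenCV 4.12 (cv2) and the standard library are available. Lean on these libraries where they do the work, as an engineer would, in place of code of your own. Each camera call takes 0.05 s, during which the arm holds its last target. There are 200 camera calls.

## Working session

There is one attempt and no reset: what is moved stays moved. The work goes in short steps, Python scripts to look and compute and a shell command to move; the robot and the scene stay as the last step left them, time stands still between calls to the robot, and variables do not carry over. Pictures are saved under pics/ and viewed, at most 10 in all, crops included, and the job is handed in when it is done.

```bash
ls; mkdir -p pics; python3 - <<'E'
from plant import *
import cv2
for n in ("side","top"):
    im=read_camera(n); cv2.imwrite(f"pics/{n}0.png",im[:,:,::-1]); print(n,camera_params(n))
print(state())
E
```

```text
pics
side {'vfov': 45.99361790449914, 'cx': 319.5775128258974, 'cy': 206.03608438758775, 'k1': -0.0894502777032152, 'xyz': array([ 0.22130812, -0.78671882,  0.74865952]), 'orientation': array([-2.21852271,  0.37204152, -0.18939703])}
top {'vfov': 52.39859331620319, 'cx': 327.5131962600993, 'cy': 194.66335055861256, 'k1': 0.01714122933739853, 'xyz': array([ 0.30879728, -0.00367222,  0.99680833]), 'orientation': array([-2.23097009,  1.97406884, -0.20826244])}
{'time': 0.1, 'qpos': array([ 1.27998095e+00,  3.20231399e-01,  1.56553545e+00,  1.46892681e-05,
        1.25739679e+00, -1.99773368e-02]), 'joint_vel': array([ 0.00019665, -0.00066146, -0.00403089,  0.00056518,  0.00058884,
       -0.00079573]), 'joint_torque': array([ 1.80010604e-03, -4.16410124e+01, -2.34704661e+01,  1.87505930e-04,
        5.04403026e-03, -4.09478062e-06]), 'position': array([0.15369829, 0.55364662, 0.23057274]), 'eef_rot': array([-4.24104550e-01, -3.11257441e+00,  2.43436449e-03]), 'contact_force': array([-0.2209596 ,  0.64653293, -1.00327283]), 'ft_torque': array([0.00077693, 0.01160505, 0.00709532]), 'grip_force': 0.0, 'width': 0.08564216964671235}
```

View pics/top0.png

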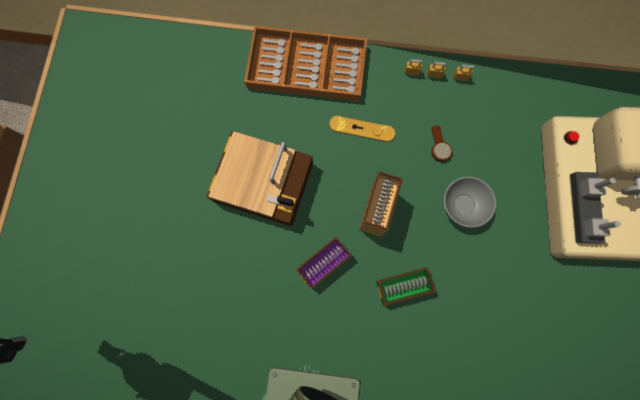

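View pics/side0.png

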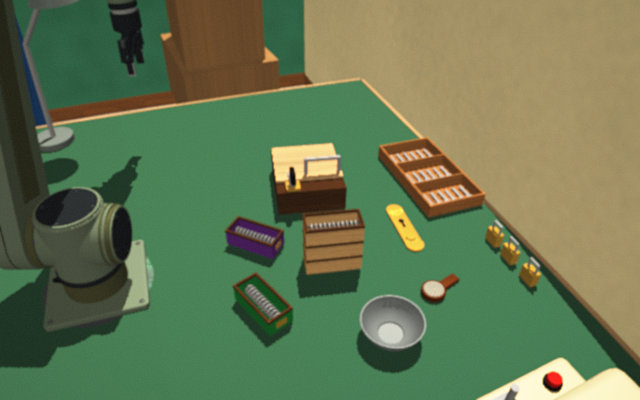

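The top view shows the case at about (262,177), with its hinge to the left and the knob at about (286,202). The pile is at about (381,205), purple and green look-alikes at (325,263) and (406,287). The side view shows the same layout. Next I'll enlarge both to pick corners.

```bash
cat > h.py <<'E'
import numpy as np, cv2
from scipy.spatial.transform import Rotation as R
from plant import *
def cam(n):
    p=camera_params(n); f=200/np.tan(np.radians(p["vfov"]/2))
    return p,f,R.from_rotvec(p["orientation"]).as_matrix()
def ray(n,uv):
    p,f,M=cam(n); d=(np.array(uv,float)-[p["cx"],p["cy"]])/f; s=d.copy()
    for _ in range(20): s=d/(1+p["k1"]*(s@s))
    v=M@np.array([s[0],s[1],1]); return p["xyz"],v/np.linalg.norm(v)
def onz(n,uv,z):
    o,v=ray(n,uv); return o+v*(z-o[2])/v[2]
def proj(n,X):
    p,f,M=cam(n); c=M.T@(np.array(X)-p["xyz"]); s=c[:2]/c[2]
    return s*(1+p["k1"]*(s@s))*f+[p["cx"],p["cy"]]
def tri(uvt,uvs):
    (a,u),(b,v)=ray("top",uvt),ray("side",uvs)
    t=np.linalg.lstsq(np.c_[u,-v],b-a,rcond=None)[0]
    return (a+u*t[0]+b+v*t[1])/2, np.linalg.norm(a+u*t[0]-b-v*t[1])
E
python3 - <<'E'
import cv2,numpy as np
t=cv2.imread("pics/top0.png")[120:250,200:420]; s=cv2.imread("pics/side0.png")[135:285,225:375]
cv2.imwrite("pics/tc.png",cv2.resize(t,None,fx=3.6,fy=3.6,interpolation=cv2.INTER_CUBIC))
cv2.imwrite("pics/sc.png",cv2.resize(s,None,fx=4,fy=4,interpolation=cv2.INTER_CUBIC))
E
```

```text
(no output)
```

View pics/tc.png

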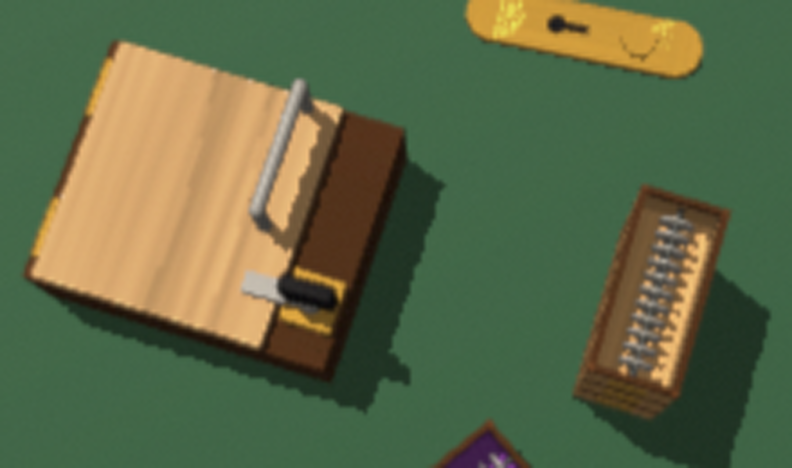

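View pics/sc.png

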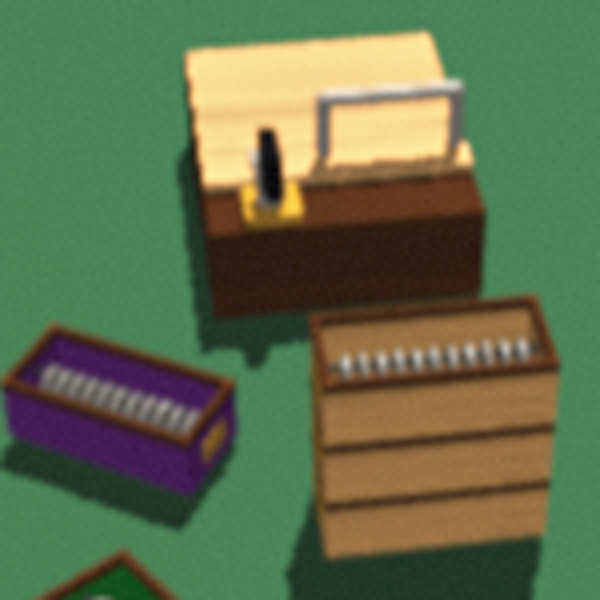

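The crops show lid, handle, knob and tray rim corners clearly. I'll turn them into poses.

```bash
cat > m.py <<'E'
from h import *
T=lambda x,y:((x+.5)/3.6-.5+200,(y+.5)/3.6-.5+120)
S=lambda x,y:((x+.5)/4-.5+225,(y+.5)/4-.5+135)
def fit(L,W):
    L=np.array(L,float)[:,:2];W=np.array(W)[:,:2];a=L-L.mean(0);b=W-W.mean(0)
    th=np.arctan2((a[:,0]*b[:,1]-a[:,1]*b[:,0]).sum(),(a*b).sum()); c,s=np.cos(th),np.sin(th);M=np.array([[c,-s],[s,c]])
    o=W.mean(0)-M@L.mean(0); return o.round(4),np.degrees(th).round(2),(np.linalg.norm(W-o-L@M.T,axis=1)*1e3).round(1)
lid=[(84,78),(-84,78),(-84,-78),(84,-78)]; lid=np.array(lid)/1e3
tp=[(117,42),(30,275),(262,350),(343,107)]; sp=[(432,33),(187,50),(203,190),(472,165)]
print("lid top",fit(lid,[onz("top",T(*p),.074) for p in tp])); print("lid side",fit(lid,[onz("side",S(*p),.074) for p in sp]))
for a,b in zip(tp,sp): print(tri(T(*a),S(*b)))
print("handle",[tri(T(*a),S(*b)) for a,b in [((299,83),(460,86)),((258,216),(320,95))]])
print("knob", onz("top",T(308,290),.117), tri(T(308,290),S(266,131)))
tr=np.array([(60,28),(60,-28),(-60,-28),(-60,28)])/1e3
tt=[(645,186),(730,212),(677,395),(592,370)]; ts=[(312+225,297),(558,362),(325,390),(312,318)]
print("tray top",fit(tr,[onz("top",T(*p),.128) for p in tt])); print("tray side",fit(tr,[onz("side",S(*p),.128) for p in ts]))
for a,b in zip(tt,ts): print(tri(T(*a),S(*b)))
E
python3 m.py
```

```text
lid top (array([0.5335, 0.2012]), np.float64(-10.08), array([1.4, 1.7, 1.6, 0.6]))
lid side (array([0.5331, 0.2027]), np.float64(-10.8), array([3.8, 4.1, 5.7, 1.9]))
(array([0.63006587, 0.26401303, 0.07544675]), np.float64(0.0027182982596091806))
(array([0.46480562, 0.29178316, 0.07849869]), np.float64(0.0009866757369123356))
(array([0.43514604, 0.13831751, 0.07267588]), np.float64(0.0019866247439080135))
(array([0.60168116, 0.10940756, 0.07355091]), np.float64(0.0023659186153892034))
handle [(array([0.60075009, 0.13367783, 0.117312  ]), np.float64(0.000991151942297299)), (array([0.51218457, 0.145586  , 0.12123543]), np.float64(0.0010140568172043718))]
knob [0.47019294 0.10899357 0.117     ] (array([0.46761138, 0.10755793, 0.12868101]), np.float64(0.0008742452732822749))
tray top (array([ 0.4945, -0.1045]), np.float64(-10.3), array([1.1, 1.3, 2.1, 1.7]))
tray side (array([ 0.4939, -0.1031]), np.float64(-9.76), array([1.4, 2.3, 0.6, 1.1]))
(array([ 0.55734167, -0.08840494,  0.12926306]), np.float64(0.0003128875656672732))
(array([ 0.54664364, -0.14122749,  0.1305003 ]), np.float64(0.0009141744859787773))
(array([ 0.4310635 , -0.11978792,  0.1268824 ]), np.float64(0.0018646434782241842))
(array([ 0.44010914, -0.06781978,  0.12995043]), np.float64(0.00036341526209589145))
```

Lid and tray fits agree to about 2 mm:

| Item | Position (m) | Yaw |
|---|---|---|
| Case | (0.5335, 0.2015) | −10.2° |
| Knob | (0.471, 0.110) | – |
| Handle | (0.557, 0.140, 0.114) | – |
| Tray | (0.494, −0.104) | −10.1° |

Next I'll move over the knob, with the fingers across the paddle's thickness.

```bash

python3 -m handwheel '[[[21.1,-29.6,-2],[0,0,-5.65],40],[[21.1,-29.6,-2],[0,0,-5.65],40],[[21.1,-29.6,-2],[0,0,-5.65],40],[[21.1,-29.6,-2],[0,0,-5.65],40],[[21.1,-29.6,-2],[0,0,-5.65],40]]' 30
python3 -m handwheel '[[[21.1,-29.6,-2],[0,0,-5.65],40],[[21.1,-29.6,-2],[0,0,-5.65],40],[[21.1,-29.6,-2],[0,0,-5.65],40],[[21.1,-29.6,-2],[0,0,-5.65],40],[[21.1,-29.6,-2],[0,0,-5.65],40]]'
python3 -m handwheel '[[[21.1,-29.6,-2],[0,0,-5.65],40],[[21.1,-29.6,-2],[0,0,-5.65],40],[[21.1,-29.6,-2],[0,0,-5.65],40],[[21.1,-29.6,-2],[0,0,-5.65],40],[[21.1,-29.6,-2],[0,0,-5.65],40]]'
python3 -m handwheel '[[[0,0,0],[0,0,0],40],[[0,0,0],[0,0,0],40]]'
python3 - <<'E'
from h import *
s=state(); M=R.from_rotvec(s["eef_rot"]).as_matrix(); print(s["position"],M.round(3),np.degrees(np.arctan2(M[1,1],M[0,1])),s["qpos"])
t=read_camera("top")[120:250,200:420,::-1]; S=read_camera("side")[85:235,225:375,::-1]
a=cv2.resize(t,None,fx=1.9,fy=1.9,interpolation=3);b=cv2.resize(S,None,fx=2.5,fy=2.5,interpolation=3)
c=np.zeros((375,800,3),np.uint8);c[:a.shape[0],:a.shape[1]]=a;c[:375,420:795]=b;cv2.imwrite("pics/k1.png",c)
E
```

```text
time: 0.52
position: [0.2598, 0.4044, 0.2208]
eef_rot: [1.177, 2.913, -0.001]
contact_force: [1.2, 0.6, -0.6]
width: 0.0402
grip_force: 0.0
time: 0.93
position: [0.3653, 0.2563, 0.2111]
eef_rot: [-1.853, -2.537, 0.0]
contact_force: [-0.2, 0.5, 0.5]
width: 0.0402
grip_force: 0.0
time: 1.35
position: [0.4708, 0.1083, 0.201]
eef_rot: [-2.416, -2.007, 0.0]
contact_force: [0.7, 0.4, 0.3]
width: 0.0396
grip_force: 0.0
time: 1.52
position: [0.4706, 0.1087, 0.2007]
eef_rot: [-2.414, -2.01, 0.002]
contact_force: [-0.1, 0.3, 0.3]
width: 0.0401
grip_force: 0.0
[0.47063444 0.10873865 0.20072547] [[ 0.181  0.983 -0.001]
 [ 0.983 -0.181 -0.   ]
 [-0.    -0.001 -1.   ]] -10.433215452581841 [2.03075954e-01 1.99519258e-01 1.81378381e+00 2.95962105e-04
 1.12968405e+00 3.85043176e-01]
```

View pics/k1.png

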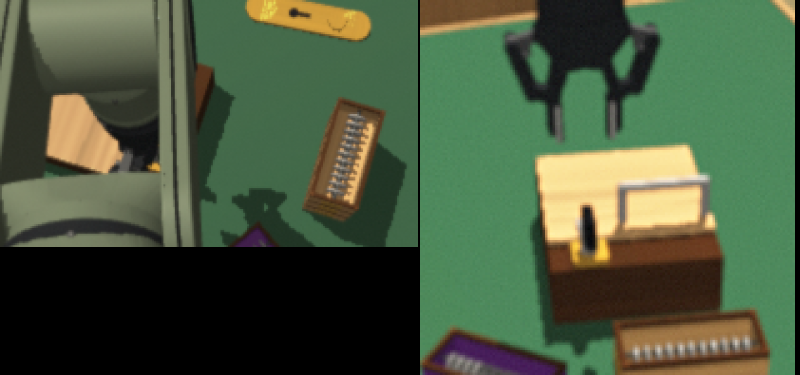

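The side view shows the open fingers (at x=559 and 613) straddling the knob line (x=588). I'll lower onto it and grip.

```bash

python3 -m handwheel '[[[0,1,-30],[0,0,0],40],[[0,0,-30],[0,0,0],40],[[0,0,-25],[0,0,0],40],[[0,0,-14],[0,0,0],40],[[0,0,-8],[0,0,0],40]]'
python3 -m handwheel '[[[0,0,0],[0,0,0],5],[[0,0,0],[0,0,0],5],[[0,0,0],[0,0,0],5],[[0,0,0],[0,0,0],5],[[0,0,0],[0,0,0],5]]' 30
```

```text
time: 2.03
position: [0.4681, 0.1122, 0.0925]
eef_rot: [-2.407, -2.016, 0.005]
contact_force: [-0.8, -0.2, -0.7]
width: 0.0398
grip_force: 0.0
time: 2.45
position: [0.4712, 0.1117, 0.0953]
eef_rot: [2.411, 2.013, 0.005]
contact_force: [1.6, 3.0, -1.6]
width: 0.0111
grip_force: 35.5
```

```bash

python3 -m handwheel '[[[0,0,0],[0,0,6],5],[[0,0,0],[0,0,6],5],[[0,0,0],[0,0,6],5],[[0,0,0],[0,0,6],5],[[0,0,0],[0,0,6],5]]'
python3 -m handwheel '[[[0,0,0],[0,0,6],5],[[0,0,0],[0,0,6],5],[[0,0,0],[0,0,6],5],[[0,0,0],[0,0,6],5],[[0,0,0],[0,0,6],5]]'
python3 -m handwheel '[[[0,0,0],[0,0,6],5],[[0,0,0],[0,0,6],5],[[0,0,0],[0,0,6],5],[[0,0,0],[0,0,6],5],[[0,0,0],[0,0,4],5]]'
python3 -m handwheel '[[[0,0,0],[0,0,0],5],[[0,0,0],[0,0,0],5],[[0,0,0],[0,0,0],5]]'
```

```text
time: 2.87
position: [0.4714, 0.1117, 0.0953]
eef_rot: [1.802, 2.572, 0.005]
contact_force: [1.7, 3.3, -1.9]
width: 0.0113
grip_force: 35.6
time: 3.28
position: [0.4716, 0.1118, 0.0953]
eef_rot: [1.074, 2.95, 0.005]
contact_force: [2.7, 3.0, -2.1]
width: 0.0114
grip_force: 35.5
time: 3.7
position: [0.4717, 0.112, 0.0953]
eef_rot: [0.33, 3.121, 0.004]
contact_force: [1.7, 4.1, -2.5]
width: 0.0114
grip_force: 35.5
time: 3.95
position: [0.4716, 0.1119, 0.0953]
eef_rot: [0.339, 3.12, 0.004]
contact_force: [2.9, 5.2, 0.4]
width: 0.0114
grip_force: 35.7
```

The knob turned about 88°. I'll release it, lift, go above the handle, and check.

```bash

python3 -m handwheel '[[[0,0,0],[0,0,0],40],[[0,0,0],[0,0,0],40],[[0,0,0],[0,0,0],40],[[0,0,20],[0,0,0],40],[[0,0,30],[0,0,0],40]]'
python3 -m handwheel '[[[0,0,30],[0,0,0],40],[[22,8,20],[0,0,1],40],[[30,10,0],[0,0,1],40],[[25,10,0],[0,0,0.4],40],[[10,2,0],[0,0,0],40]]'
python3 -m handwheel '[[[0,0,0],[0,0,0],40]]'
python3 - <<'E'
from h import *
s=state(); M=R.from_rotvec(s["eef_rot"]).as_matrix(); print(s["position"],np.degrees(np.arctan2(M[1,1],M[0,1])),s["qpos"])
t=read_camera("top")[120:250,200:420,::-1]; S=read_camera("side")[85:235,225:375,::-1]
a=cv2.resize(t,None,fx=1.9,fy=1.9,interpolation=3);b=cv2.resize(S,None,fx=2.5,fy=2.5,interpolation=3)
c=np.zeros((375,800,3),np.uint8);c[:a.shape[0],:a.shape[1]]=a;c[:375,420:795]=b;cv2.imwrite("pics/k2.png",c)
E
```

```text
time: 4.37
position: [0.4678, 0.1102, 0.1425]
eef_rot: [-0.336, -3.116, 0.004]
contact_force: [0.6, 0.1, -0.3]
width: 0.0394
grip_force: 0.0
time: 4.78
position: [0.5601, 0.1419, 0.1948]
eef_rot: [0.27, 3.127, 0.001]
contact_force: [0.5, 0.2, -0.1]
width: 0.0403
grip_force: 0.0
time: 4.87
position: [0.5587, 0.1411, 0.1937]
eef_rot: [-0.271, -3.13, 0.001]
contact_force: [-0.5, 1.0, -0.5]
width: 0.0402
grip_force: 0.0
[0.55865834 0.14112044 0.19371705] 80.10964447628754 [ 2.27676379e-01  3.47454143e-01  1.62099338e+00 -4.04277199e-04
  1.17352443e+00 -1.17034414e+00]
```

View pics/k2.png

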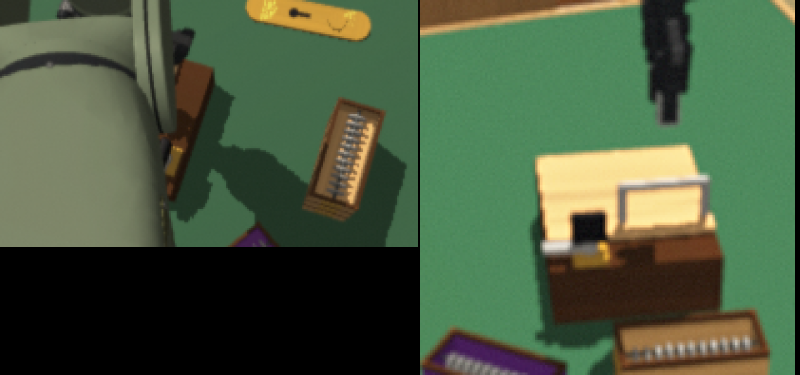

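The latch arm now lies along the ledge, left at about (560,247), and the gripper is over the middle of the handle. I'll lower and grip the bar.

```bash

python3 -m handwheel '[[[0,0.5,-30],[0,0,0],40],[[0,0,-30],[0,0,0],40],[[0,0,-20],[0,0,0],40],[[0,0,-12],[0,0,0],40],[[0,0,-6],[0,0,0],40]]'
python3 -m handwheel '[[[0,0,0],[0,0,0],0],[[0,0,0],[0,0,0],0],[[0,0,0],[0,0,0],0],[[0,0,0],[0,0,0],0],[[0,0,0],[0,0,0],0]]' 30
```

```text
time: 5.38
position: [0.5542, 0.1405, 0.0943]
eef_rot: [-0.27, -3.124, 0.003]
contact_force: [-0.3, -0.4, 0.2]
width: 0.0401
grip_force: 0.0
time: 5.8
position: [0.5575, 0.1421, 0.0974]
eef_rot: [0.271, 3.129, 0.002]
contact_force: [-1.8, 2.7, 1.7]
width: 0.0086
grip_force: 29.5
```

```bash
python3 - <<'E'
import numpy as np
t=np.radians(np.arange(0,100,6)); y=-133*np.cos(t)+48*np.sin(t); z=133*np.sin(t)+48*np.cos(t)
a=np.radians(-10.2); 
for k in range(1,len(t)): print(int(round(np.degrees(t[k]))),(np.array([-np.sin(a)*(y[k]-y[k-1]),np.cos(a)*(y[k]-y[k-1]),z[k]-z[k-1]])).round(1))
E
```

```text
6 [ 1.   5.7 13.6]
12 [ 1.3  7.  13. ]
18 [ 1.5  8.3 12.1]
24 [ 1.7  9.5 11.2]
30 [ 1.9 10.6 10.1]
36 [ 2.1 11.6  8.9]
42 [ 2.2 12.5  7.7]
48 [ 2.4 13.2  6.3]
54 [ 2.5 13.8  4.9]
60 [ 2.6 14.2  3.4]
66 [ 2.6 14.5  1.8]
72 [ 2.6 14.6  0.3]
78 [ 2.6 14.5 -1.2]
84 [ 2.6 14.3 -2.8]
90 [ 2.5 13.9 -4.3]
96 [ 2.4 13.4 -5.7]
```

The bar is gripped. I'll swing the lid along its arc with the tool vertical, since the round bar turns in the pads.

```bash

python3 -m handwheel '[[[0.5,2.8,6.8],[0,0,0],0],[[0.5,2.9,6.8],[0,0,0],0],[[0.6,3.5,6.5],[0,0,0],0],[[0.7,3.5,6.5],[0,0,0],0],[[0,0,0],[0,0,0],0]]'
python3 -m handwheel '[[[0.8,4.2,6],[0,0,0],0],[[0.7,4.1,6.1],[0,0,0],0],[[0.8,4.7,5.6],[0,0,0],0],[[0.9,4.8,5.6],[0,0,0],0],[[0,0,0],[0,0,0],0]]'
```

```text
time: 6.22
position: [0.5597, 0.1546, 0.1245]
eef_rot: [0.269, 3.129, -0.0]
contact_force: [-1.6, -1.5, 1.4]
width: 0.0087
grip_force: 29.8
time: 6.63
position: [0.5629, 0.1716, 0.1479]
eef_rot: [0.269, 3.129, -0.003]
contact_force: [-2.0, -5.0, 4.0]
width: 0.0088
grip_force: 29.8
```

```bash

python3 -m handwheel '[[[1,5.3,5],[0,0,0],0],[[0.9,5.3,5.1],[0,0,0],0],[[1,5.8,4.5],[0,0,0],0],[[1.1,5.8,4.4],[0,0,0],0],[[0,0,0],[0,0,0],0]]'
python3 -m handwheel '[[[1.1,6.2,3.9],[0,0,0],0],[[1.1,6.3,3.8],[0,0,0],0],[[1.2,6.6,3.2],[0,0,0],0],[[1.2,6.6,3.1],[0,0,0],0],[[0,0,0],[0,0,0],0]]'
python3 -m handwheel '[[[1.3,6.9,2.5],[0,0,0],0],[[1.2,6.9,2.4],[0,0,0],0],[[1.3,7.1,1.7],[0,0,0],0],[[1.3,7.1,1.7],[0,0,0],0],[[0,0,0],[0,0,0],0]]'
```

```text
time: 7.05
position: [0.5668, 0.193, 0.1678]
eef_rot: [0.269, 3.129, -0.005]
contact_force: [-3.5, -6.8, 8.1]
width: 0.0088
grip_force: 29.9
time: 7.47
position: [0.5717, 0.219, 0.1828]
eef_rot: [0.269, 3.127, -0.003]
contact_force: [-3.9, -6.3, 12.7]
width: 0.0081
grip_force: 30.4
time: 7.88
position: [0.577, 0.2483, 0.1906]
eef_rot: [0.269, 3.127, 0.001]
contact_force: [-1.2, -3.5, 8.0]
width: 0.0085
grip_force: 30.8
```

```bash

python3 -m handwheel '[[[1.3,7.2,1],[0,0,0],0],[[1.3,7.3,0.8],[0,0,0],0],[[1.3,7.3,0.2],[0,0,0],0],[[1.3,7.3,0.1],[0,0,0],0],[[0,0,0],[0,0,0],0]]'
python3 -m handwheel '[[[1.3,7.2,-0.6],[0,0,0],0],[[1.3,7.3,-0.6],[0,0,0],0],[[1.3,7.2,-1.4],[0,0,0],0],[[1.3,7.1,-1.4],[0,0,0],0],[[0,0,0],[0,0,0],0]]'
python3 -m handwheel '[[[1.2,7,-2.1],[0,0,0],0],[[1.3,6.9,-2.2],[0,0,0],0],[[1.2,6.7,-2.8],[0,0,0],0],[[0,0,0],[0,0,0],0],[[0,0,0],[0,0,0],0]]'
```

```text
time: 8.3
position: [0.5825, 0.2782, 0.1918]
eef_rot: [0.269, 3.127, 0.003]
contact_force: [-0.4, -1.8, 5.8]
width: 0.0085
grip_force: 31.2
time: 8.72
position: [0.5879, 0.3078, 0.1863]
eef_rot: [0.269, 3.128, 0.004]
contact_force: [2.0, 0.3, 2.3]
width: 0.0087
grip_force: 31.7
time: 9.13
position: [0.5916, 0.3283, 0.1784]
eef_rot: [0.27, 3.128, 0.006]
contact_force: [5.0, 2.5, 1.7]
width: 0.0086
grip_force: 32.1
```

Lid is at about 93°. I'll release it, rise straight up past its edge, then travel over the tray pile.

```bash

python3 -m handwheel '[[[0,0,0],[0,0,0],22],[[0,0,0],[0,0,0],22],[[0,0,0],[0,0,0],22],[[0,0,10],[0,0,0],22],[[0,0,20],[0,0,0],22]]'
python3 -m handwheel '[[[0,0,30],[0,0,0],22],[[0,0,35],[0,0,0],22],[[0,0,5],[0,0,0],22],[[-8,-30,0],[0,0,0],22],[[-8,-38,0],[0,0,0],22]]'
python3 -m handwheel '[[[-8,-38,0],[0,0,0],85],[[-8,-38,0],[0,0,0],85],[[-8,-38,0],[0,0,0],85],[[-8,-38,0],[0,0,0],85],[[-8,-38,0],[0,0,0],85]]'
python3 -m handwheel '[[[-8,-38,0],[0,0,0],85],[[-8,-38,0],[0,0,0],85],[[-8,-38,-15],[0,0,0],85],[[-8,-38,-20],[0,0,0],85],[[-8,-18,-15],[0,0,0],85]]'
python3 -m handwheel '[[[-1,-4,0],[0,0,0],85],[[0,0,0],[0,0,0],85]]'
python3 - <<'E'
from h import *
s=state(); M=R.from_rotvec(s["eef_rot"]).as_matrix(); print(s["position"],np.degrees(np.arctan2(M[1,1],M[0,1])),s["qpos"])
cv2.imwrite("pics/t1.png",np.hstack([cv2.resize(read_camera("side")[80:280,200:400,::-1],(400,400),interpolation=3),cv2.resize(read_camera("top")[100:300,200:400,::-1],(400,400),interpolation=3)]))
E
```

```text
time: 9.55
position: [0.5888, 0.3255, 0.2062]
eef_rot: [-0.27, -3.124, 0.006]
contact_force: [0.2, -0.0, 0.4]
width: 0.0221
grip_force: 0.0
time: 9.97
position: [0.5745, 0.2598, 0.2793]
eef_rot: [0.265, 3.129, 0.003]
contact_force: [0.6, -0.8, -0.6]
width: 0.022
grip_force: 0.0
time: 10.38
position: [0.5335, 0.0668, 0.279]
eef_rot: [0.27, 3.13, 0.0]
contact_force: [0.9, -0.9, -0.3]
width: 0.0808
grip_force: 0.0
time: 10.8
position: [0.4938, -0.1031, 0.2292]
eef_rot: [0.274, 3.129, -0.002]
contact_force: [0.2, -0.2, -0.2]
width: 0.0855
grip_force: 0.0
time: 10.97
position: [0.4932, -0.1046, 0.2294]
eef_rot: [-0.274, -3.128, -0.001]
contact_force: [-0.2, 0.7, -0.1]
width: 0.0847
grip_force: 0.0
[ 0.49316418 -0.10460613  0.22941543] 79.97662348441614 [-2.32184553e-01  2.10110986e-01  1.72301211e+00  6.04188492e-04
  1.20980121e+00 -1.62825415e+00]
```

View pics/t1.png

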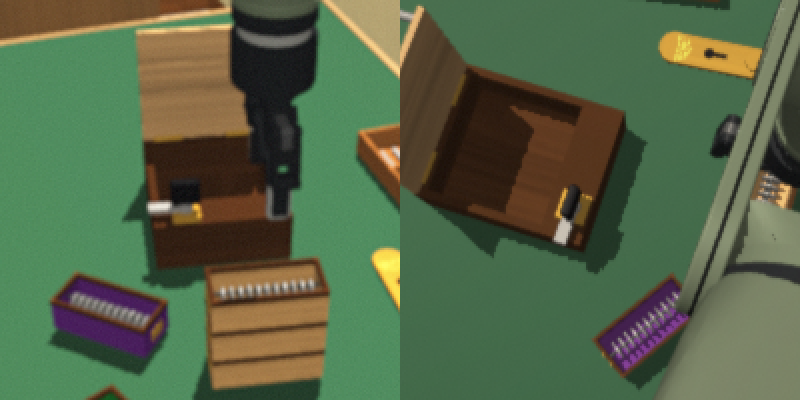

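Lid stands open, latch clear, pile untouched, and the gripper is centred over it. I'll descend onto the top tray and grip it.

```bash

python3 -m handwheel '[[[0.5,0,-30],[0,0,0],85],[[0.5,0,-30],[0,0,0],85],[[0,0,-30],[0,0,0],85],[[0,0,-20],[0,0,0],85],[[0,0,-12],[0,0,0],85]]'
python3 -m handwheel '[[[0,0,-8],[0,0,0],85],[[0,0,-5],[0,0,0],85],[[0,0,-3],[0,0,0],85],[[0,0,0],[0,0,0],85],[[0,0,0],[0,0,0],85]]'
python3 -m handwheel '[[[0,0,0],[0,0,0],64],[[0,0,0],[0,0,0],60],[[0,0,0],[0,0,0],50],[[0,0,0],[0,0,0],50],[[0,0,0],[0,0,0],50]]' 25
python3 -m handwheel '[[[0,0,0],[0,0,0],50],[[0,0,0],[0,0,0],50]]'
```

```text
time: 11.48
position: [0.495, -0.102, 0.106]
eef_rot: [-0.266, -3.129, -0.001]
contact_force: [1.1, 0.2, -0.4]
width: 0.0853
grip_force: 0.0
time: 11.9
position: [0.4957, -0.1037, 0.0923]
eef_rot: [0.269, 3.128, -0.0]
contact_force: [-0.5, 0.4, 0.8]
width: 0.0849
grip_force: 0.0
time: 12.32
position: [0.4955, -0.1038, 0.0922]
eef_rot: [0.271, 3.128, 0.0]
contact_force: [0.2, 1.9, 5.5]
width: 0.0558
grip_force: 27.2
time: 12.48
position: [0.4955, -0.1038, 0.0922]
eef_rot: [0.27, 3.128, 0.0]
contact_force: [-0.0, 1.6, 6.0]
width: 0.0556
grip_force: 27.3
```

```bash

python3 -m handwheel '[[[0,0,3],[0,0,0],50],[[0,0,5],[0,0,0],50],[[0,0,8],[0,0,0],50],[[0,0,12],[0,0,0],50],[[0,0,15],[0,0,0],50]]'
python3 -m handwheel '[[[0,0,15],[0,0,0],50],[[0,0,15],[0,0,0],50],[[0,0,15],[0,0,0],50],[[0,0,8],[0,0,0],50],[[0,0,0],[0,0,0],50]]'
python3 - <<'E'
from h import *
s=state(); print(s["position"],s["width"],s["grip_force"])
cv2.imwrite("pics/t2.png",np.hstack([cv2.resize(read_camera("side")[80:280,200:400,::-1],(400,400),interpolation=3),cv2.resize(read_camera("top")[100:300,200:400,::-1],(400,400),interpolation=3)]))
E
```

```text
time: 12.9
position: [0.4942, -0.1037, 0.1345]
eef_rot: [-0.27, -3.128, -0.0]
contact_force: [-0.0, -1.1, -2.7]
width: 0.0559
grip_force: 27.0
time: 13.32
position: [0.496, -0.1041, 0.1895]
eef_rot: [0.27, 3.126, -0.001]
contact_force: [0.4, -0.5, -2.3]
width: 0.0555
grip_force: 27.1
[ 0.49601671 -0.10411067  0.18948988] 0.05546606960552718 27.12267816066742
```

View pics/t2.png

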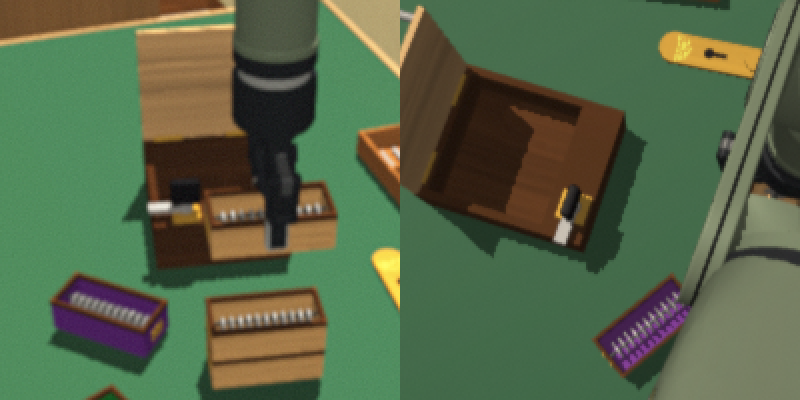

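Only the top tray came up; two trays remain in place and the tray is level. I'll carry it over the case.

```bash

python3 -m handwheel '[[[2,12,2],[0,0,0],50],[[4,24,0],[0,0,0],50],[[5,34,0],[0,0,0],50],[[5,36,0],[0,0,0],50],[[5,38,0],[0,0,0],50]]'
python3 -m handwheel '[[[5,38,0],[0,0,0],50],[[5,38,0],[0,0,0],50],[[4,36,0],[0,0,0],50],[[3,30,0],[0,0,0],50],[[1,15,0],[0,0,0],50]]'
python3 -m handwheel '[[[0,4,0],[0,0,0],50],[[0,0,0],[0,0,0],50],[[0,0,0],[0,0,0],50]]'
python3 - <<'E'
from h import *
s=state(); M=R.from_rotvec(s["eef_rot"]).as_matrix(); print(s["position"],np.degrees(np.arctan2(M[1,1],M[0,1])),s["width"])
cv2.imwrite("pics/t3.png",np.hstack([cv2.resize(read_camera("side")[50:250,200:400,::-1],(400,400),interpolation=3),cv2.resize(read_camera("top")[100:300,150:350,::-1],(400,400),interpolation=3)]))
E
```

```text
time: 13.83
position: [0.5154, 0.042, 0.1885]
eef_rot: [-0.272, -3.128, -0.0]
contact_force: [0.4, 0.3, -2.3]
width: 0.056
grip_force: 27.2
time: 14.25
position: [0.5334, 0.2014, 0.1882]
eef_rot: [-0.265, -3.129, -0.002]
contact_force: [-0.1, -1.2, -3.2]
width: 0.0552
grip_force: 27.2
time: 14.5
position: [0.5334, 0.2003, 0.1889]
eef_rot: [-0.27, -3.129, 0.002]
contact_force: [0.5, 0.3, -1.9]
width: 0.0556
grip_force: 27.2
[0.53341815 0.20027122 0.18890701] 80.12697444680398 0.055585394674413084
```

View pics/t3.png

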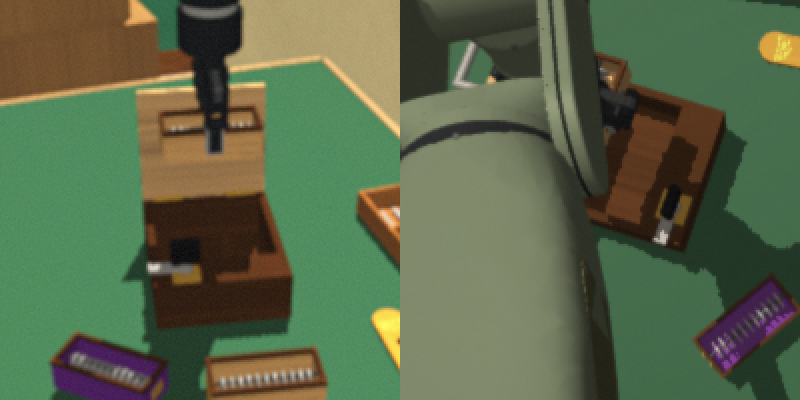

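The tray hangs level above the well, centred. I'll lower it.

```bash

python3 -m handwheel '[[[0.5,0.5,-15],[0,0,0],50],[[0.5,0.5,-25],[0,0,0],50],[[0,0,-25],[0,0,0],50],[[0,0,-25],[0,0,0],50],[[0,0,-20],[0,0,0],50]]'
python3 -m handwheel '[[[0,0,-16],[0,0,0],50],[[0,0,-12],[0,0,0],50],[[0,0,-8],[0,0,0],50],[[0,0,-4],[0,0,0],50],[[0,0,0],[0,0,0],50]]'
python3 -m handwheel '[[[0,0,-4],[0,0,0],50],[[0,0,-4],[0,0,0],50],[[0,0,-4],[0,0,0],50],[[0,0,-3],[0,0,0],50],[[0,0,0],[0,0,0],50]]'
```

```text
time: 15.02
position: [0.5344, 0.2004, 0.078]
eef_rot: [-0.273, -3.128, 0.001]
contact_force: [0.2, 0.1, -1.4]
width: 0.0558
grip_force: 27.3
time: 15.43
position: [0.5348, 0.2013, 0.039]
eef_rot: [-0.272, -3.129, 0.001]
contact_force: [-0.2, 0.1, -1.8]
width: 0.0559
grip_force: 27.3
time: 15.85
position: [0.5346, 0.2021, 0.0239]
eef_rot: [-0.27, -3.129, 0.001]
contact_force: [0.1, 0.1, -1.4]
width: 0.056
grip_force: 27.3
```

```bash

python3 -m handwheel '[[[0,0,-1.5],[0,0,0],50],[[0,0,-1.5],[0,0,0],50],[[0,0,-1],[0,0,0],50],[[0,0,0],[0,0,0],50]]'
python3 -m handwheel '[[[0,0,-1],[0,0,0],50],[[0,0,-1],[0,0,0],50],[[0,0,0],[0,0,0],50]]'
```

```text
time: 16.18
position: [0.5349, 0.2022, 0.0203]
eef_rot: [-0.27, -3.13, 0.0]
contact_force: [-0.7, -0.3, -2.1]
width: 0.0558
grip_force: 27.3
time: 16.43
position: [0.535, 0.2022, 0.0183]
eef_rot: [-0.27, -3.13, -0.0]
contact_force: [0.1, 0.6, -2.5]
width: 0.0557
grip_force: 27.3
```

```bash

python3 -m handwheel '[[[0,0,-1],[0,0,0],50],[[0,0,0],[0,0,0],50]]'
python3 -m handwheel '[[[0,0,-1],[0,0,0],50],[[0,0,0],[0,0,0],50]]'
```

```text
time: 16.6
position: [0.535, 0.2022, 0.0182]
eef_rot: [0.27, 3.13, 0.0]
contact_force: [-1.7, -1.3, 4.8]
width: 0.0558
grip_force: 27.7
time: 16.77
position: [0.535, 0.2022, 0.0182]
eef_rot: [0.27, 3.129, 0.0]
contact_force: [-3.0, -0.7, 10.9]
width: 0.0561
grip_force: 28.4
```

It's touching the floor. I'll release gently, rise, then check the tray by colour mask before shutting the lid.

```bash

python3 -m handwheel '[[[0,0,1],[0,0,0],60],[[0,0,0],[0,0,0],70],[[0,0,0],[0,0,0],74],[[0,0,0],[0,0,0],74],[[0,0,0],[0,0,0],74]]'
python3 -m handwheel '[[[0,0,5],[0,0,0],74],[[0,0,15],[0,0,0],74],[[0,0,25],[0,0,0],74],[[0,0,35],[0,0,0],74],[[0,0,40],[0,0,0],74]]'
python3 -m handwheel '[[[0,0,40],[0,0,0],74],[[0,0,40],[0,0,0],22],[[0,0,40],[0,0,0],22],[[0,0,15],[0,0,0],22],[[0,0,0],[0,0,0],22]]'
python3 - <<'E'
from h import *
s=state(); print(s["position"],s["width"])
cv2.imwrite("pics/t4.png",np.hstack([cv2.resize(read_camera("side")[50:250,200:400,::-1],(400,400),interpolation=3),cv2.resize(read_camera("top")[100:300,150:350,::-1],(400,400),interpolation=3)]))
E
```

```text
time: 17.18
position: [0.535, 0.2022, 0.0172]
eef_rot: [-0.27, -3.13, 0.0]
contact_force: [-0.2, -0.8, -0.1]
width: 0.0742
grip_force: 0.0
time: 17.6
position: [0.5337, 0.2017, 0.1374]
eef_rot: [-0.27, -3.126, 0.003]
contact_force: [1.2, 0.2, -0.5]
width: 0.074
grip_force: 0.0
time: 18.02
position: [0.537, 0.2029, 0.2781]
eef_rot: [0.269, 3.12, 0.007]
contact_force: [-0.0, -0.0, 0.1]
width: 0.0258
grip_force: 0.0
[0.53696725 0.20292159 0.27814028] 0.025757194862035954
```

View pics/t4.png

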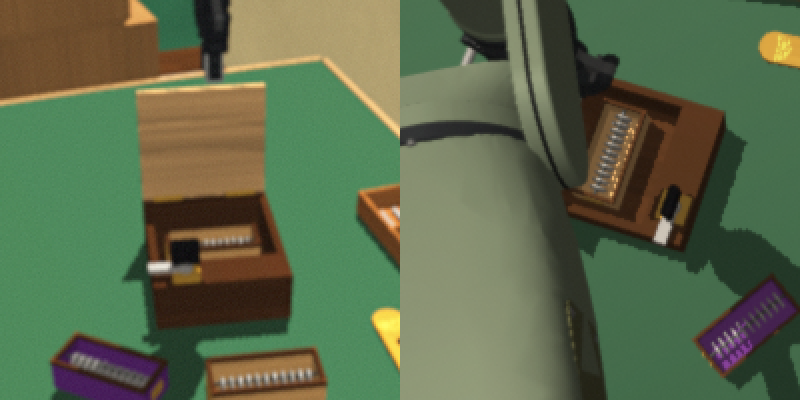

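The tray stands flat in the well and the lid is still up. I'll re-grip the handle from straight above.

```bash

python3 -m handwheel '[[[13,30,0],[0,0,0],22],[[15,36,0],[0,0,0],22],[[15,34,0],[0,0,0],22],[[10,22,0],[0,0,0],22],[[2,3,0],[0,0,0],22]]'
python3 -m handwheel '[[[0,0,0],[0,0,0],22],[[0,0,0],[0,0,0],22]]'
```

```text
time: 18.53
position: [0.5901, 0.3307, 0.2683]
eef_rot: [-0.265, -3.126, 0.002]
contact_force: [-0.0, 0.3, -0.6]
width: 0.022
grip_force: 0.0
time: 18.7
position: [0.5892, 0.3264, 0.2704]
eef_rot: [-0.27, -3.127, 0.004]
contact_force: [-0.5, -0.6, -0.5]
width: 0.0218
grip_force: 0.0
```

```bash

python3 -m handwheel '[[[1,1,-20],[0,0,0],22],[[1,1,-25],[0,0,0],22],[[0,0,-22],[0,0,0],22],[[0,0,-14],[0,0,0],22],[[0,0,-8],[0,0,0],22]]'
python3 -m handwheel '[[[0,0,-3],[0,0,0],22],[[0,0,0],[0,0,0],22],[[0,0,0],[0,0,0],22]]'
python3 -m handwheel '[[[0,0,0],[0,0,0],0],[[0,0,0],[0,0,0],0],[[0,0,0],[0,0,0],0],[[0,0,0],[0,0,0],0]]' 25
```

```text
time: 19.12
position: [0.5904, 0.3268, 0.181]
eef_rot: [-0.272, -3.126, 0.005]
contact_force: [0.4, 0.3, -1.0]
width: 0.022
grip_force: 0.0
time: 19.37
position: [0.5924, 0.3289, 0.1816]
eef_rot: [0.271, 3.128, 0.002]
contact_force: [0.0, 0.4, -0.2]
width: 0.0221
grip_force: 0.0
time: 19.7
position: [0.5926, 0.3293, 0.1818]
eef_rot: [0.27, 3.128, 0.002]
contact_force: [-0.2, -0.4, 3.9]
width: 0.0089
grip_force: 24.6
```

The bar is gripped again, so I'll run the arc in reverse.

```bash

python3 -m handwheel '[[[-1.2,-6.7,2.8],[0,0,0],0],[[-1.3,-6.9,2.2],[0,0,0],0],[[-1.2,-7,2.1],[0,0,0],0],[[-1.3,-7.1,1.4],[0,0,0],0],[[-1.3,-7.2,1.4],[0,0,0],0]]'
python3 -m handwheel '[[[-1.3,-7.3,0.6],[0,0,0],0],[[-1.3,-7.2,0.6],[0,0,0],0],[[-1.3,-7.3,-0.1],[0,0,0],0],[[-1.3,-7.3,-0.2],[0,0,0],0],[[-1.3,-7.3,-0.8],[0,0,0],0]]'
python3 -m handwheel '[[[-1.3,-7.2,-1],[0,0,0],0],[[-1.3,-7.1,-1.7],[0,0,0],0],[[-1.3,-7.1,-1.7],[0,0,0],0],[[-1.2,-6.9,-2.4],[0,0,0],0],[[-1.3,-6.9,-2.5],[0,0,0],0]]'
python3 -m handwheel '[[[-1.2,-6.6,-3.1],[0,0,0],0],[[-1.2,-6.6,-3.2],[0,0,0],0],[[-1.1,-6.3,-3.8],[0,0,0],0],[[-1.1,-6.2,-3.9],[0,0,0],0],[[0,0,0],[0,0,0],0]]'
```

```text
time: 20.12
position: [0.5865, 0.2962, 0.1923]
eef_rot: [0.27, 3.127, 0.01]
contact_force: [1.2, 4.3, 5.0]
width: 0.0092
grip_force: 25.2
time: 20.53
position: [0.5796, 0.2586, 0.1922]
eef_rot: [0.27, 3.127, 0.006]
contact_force: [-0.8, 2.5, 3.0]
width: 0.0088
grip_force: 25.4
time: 20.95
position: [0.5729, 0.2225, 0.1821]
eef_rot: [0.27, 3.128, 0.002]
contact_force: [0.1, 1.2, 4.5]
width: 0.0092
grip_force: 26.6
time: 21.37
position: [0.5678, 0.1949, 0.1664]
eef_rot: [-0.271, -3.129, 0.004]
contact_force: [0.7, -4.1, 0.4]
width: 0.0089
grip_force: 26.8
```

```bash

python3 -m handwheel '[[[-1.1,-5.8,-4.4],[0,0,0],0],[[-1,-5.8,-4.5],[0,0,0],0],[[-0.9,-5.3,-5.1],[0,0,0],0],[[-1,-5.3,-5],[0,0,0],0],[[0,0,0],[0,0,0],0]]'
python3 -m handwheel '[[[-0.9,-4.8,-5.6],[0,0,0],0],[[-0.8,-4.7,-5.6],[0,0,0],0],[[-0.7,-4.1,-6.1],[0,0,0],0],[[-0.8,-4.2,-6],[0,0,0],0],[[0,0,0],[0,0,0],0]]'
python3 -m handwheel '[[[-0.7,-3.5,-6.5],[0,0,0],0],[[-0.6,-3.5,-6.5],[0,0,0],0],[[-0.5,-2.9,-6.5],[0,0,0],0],[[0,0,0],[0,0,0],0]]'
```

```text
time: 21.78
position: [0.5638, 0.1733, 0.147]
eef_rot: [-0.27, -3.129, 0.003]
contact_force: [1.8, -3.3, -1.3]
width: 0.0088
grip_force: 27.2
time: 22.2
position: [0.5606, 0.1558, 0.1236]
eef_rot: [-0.27, -3.129, 0.003]
contact_force: [2.7, -4.2, -2.0]
width: 0.0086
grip_force: 27.7
time: 22.53
position: [0.5588, 0.1459, 0.1041]
eef_rot: [-0.269, -3.129, 0.003]
contact_force: [1.5, -5.3, -2.0]
width: 0.009
grip_force: 28.1
```

```bash

python3 -m handwheel '[[[-0.3,-1.5,-3],[0,0,0],0],[[-0.2,-1.3,-3],[0,0,0],0],[[0,0,0],[0,0,0],0]]'
python3 -m handwheel '[[[0,-0.3,-1.5],[0,0,0],0],[[0,0,0],[0,0,0],0]]'
```

```text
time: 22.78
position: [0.5584, 0.1437, 0.0987]
eef_rot: [-0.27, -3.129, 0.002]
contact_force: [0.5, -5.6, 0.4]
width: 0.0088
grip_force: 28.4
time: 22.95
position: [0.5583, 0.1433, 0.0975]
eef_rot: [-0.269, -3.129, 0.002]
contact_force: [0.5, -5.6, 2.3]
width: 0.0088
grip_force: 28.6
```

```bash

python3 -m handwheel '[[[0,-0.3,-1.5],[0,0,0],0],[[0,0,0],[0,0,0],0]]'
python3 -m handwheel '[[[0,0,-1.5],[0,0,0],0],[[0,0,0],[0,0,0],0]]'
```

```text
time: 23.12
position: [0.5582, 0.1428, 0.0961]
eef_rot: [-0.269, -3.129, 0.003]
contact_force: [-1.2, -7.1, 3.5]
width: 0.0084
grip_force: 28.8
time: 23.28
position: [0.5582, 0.1423, 0.0947]
eef_rot: [-0.269, -3.129, 0.004]
contact_force: [-0.8, -9.2, 4.4]
width: 0.0089
grip_force: 28.9
```

```bash

python3 -m handwheel '[[[0,0,-1.5],[0,0,0],0],[[0,0,0],[0,0,0],0]]'
python3 -m handwheel '[[[0,0,-1.5],[0,0,0],0],[[0,0,0],[0,0,0],0]]'
python3 - <<'E'
from h import *
cv2.imwrite("pics/x.png",read_camera("side")[:,:,::-1])
im=read_camera("side"); a=cv2.imread("pics/side0.png")[:,:,::-1]
# right half of lid/ledge boundary: bright lid mask extents by column, before vs now
for u in (280,285,290,335,342):
    f=lambda q:[int(v) for v in np.where((q[140:190,u,0].astype(int)>150)&(q[140:190,u,2]<150))[0][[0,-1]]+140] if ((q[140:190,u,0]>150)&(q[140:190,u,2]<150)).any() else None
    print(u,f(a),f(im))
E
```

```text
time: 23.45
position: [0.5582, 0.1421, 0.094]
eef_rot: [-0.269, -3.129, 0.005]
contact_force: [-1.3, -9.0, 7.7]
width: 0.0089
grip_force: 29.3
time: 23.62
position: [0.5582, 0.1421, 0.0938]
eef_rot: [-0.269, -3.13, 0.005]
contact_force: [-4.1, -10.7, 16.7]
width: 0.0088
grip_force: 30.0
280 [147, 181] [147, 185]
285 [146, 186] [146, 182]
290 [146, 166] [146, 169]
335 [151, 176] [151, 177]
342 [171, 176] [171, 176]
```

It hit a firm stop at z=0.0938 (17 N), and the lid edges match the first picture, so the lid is shut. I'll release, back off, and check numerically.

```bash

python3 -m handwheel '[[[0,0,3],[0,0,0],10],[[0,0,0],[0,0,0],30],[[0,0,0],[0,0,0],40],[[0,0,0],[0,0,0],40],[[0,0,10],[0,0,0],40]]'
python3 -m handwheel '[[[0,0,25],[0,0,0],40],[[0,0,35],[0,0,0],40],[[0,0,40],[0,0,0],40],[[-10,-10,40],[0,0,0],40],[[-30,-30,10],[0,0,0],40]]'
python3 -m handwheel '[[[-40,0,10],[0,0,0],40],[[-40,0,10],[0,0,0],40],[[-40,0,0],[0,0,0],40],[[-20,0,0],[0,0,0],40],[[0,0,0],[0,0,0],40]]'
python3 - <<'E'
from h import *
a0=cv2.imread("pics/side0.png")[:,:,::-1].astype(int); im=read_camera("side").astype(int)
g=lambda q:(q[...,0]>110)&(abs(q[...,0]-q[...,1])<25)&(abs(q[...,0]-q[...,2])<40)
for n,r in (("handle",(150,180,300,345)),("bowl",(290,355,355,430))):
    for q in (a0,im):
        y,x=np.where(g(q[r[0]:r[1],r[2]:r[3]])); print(n,x.size,(x.mean()+r[2]).round(2),(y.mean()+r[0]).round(2),y.min()+r[0])
d=np.abs(a0-im).sum(2)
for n,r in dict(lid=(145,182,270,345),lowtrays=(247,275,300,366),loupe=(270,305,415,462),plate=(200,255,383,428),bowl=(290,355,355,430)).items():
    print(n,(d[r[0]:r[1],r[2]:r[3]]>90).sum(),(r[1]-r[0])*(r[3]-r[2]))
# top edge of handle bar at column 320
for q in (a0,im): print(q[150:166,318].sum(1)//3)
E
```

```text
time: 24.13
position: [0.5571, 0.144, 0.1029]
eef_rot: [-0.269, -3.125, 0.001]
contact_force: [-0.1, 0.6, -0.3]
width: 0.0398
grip_force: 0.0
time: 24.55
position: [0.5258, 0.1081, 0.2605]
eef_rot: [0.264, 3.116, 0.009]
contact_force: [1.5, -1.1, 1.5]
width: 0.0399
grip_force: 0.0
time: 24.97
position: [0.3759, 0.1052, 0.2747]
eef_rot: [-0.268, -3.13, -0.001]
contact_force: [-0.5, -0.6, 0.7]
width: 0.04
grip_force: 0.0
handle 119 322.87 159.29 150
handle 123 323.51 159.72 150
bowl 2107 391.15 325.84 290
bowl 2150 391.17 325.61 290
lid 190 2775
lowtrays 0 1848
loupe 0 1645
plate 0 2475
bowl 4 4875
[208 205 206 205 202 208 212 207 169 128 132 169 196 205 208 207]
[209 207 205 207 204 210 221 211 158 125 156 188 201 207 210 206]
```

Lid, lower trays, bowl, loupe and plate all match the first picture; the handle is within about 0.4 px of its shut position. The robot is clear, so I'm handing in.

```bash
python3 -c "
from plant import *
print(hand_in())"
```

```text
the job is handed in; nothing more can be done
None
```

The top tray is inside the case, the lid is shut (latch left unlatched), the rest of the pile and the bystanders match the first picture, and the job was handed in at about 25 s; no verdict came back.

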